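# Close the garage receiver's gasketed cover with its four wing screws

### The arm

A 6-joint arm with a two-finger parallel gripper is mounted at the origin on the work surface. World frame = base frame: x ahead of the robot, y to its left, z up, the work surface at z = 0. Lengths are in mm, angles in degrees, forces in N, time in s.
With the tool pointing down it reaches from about 350 to 850 mm from the base axis. Payload 8.1 kg.
Tool frame: the origin (TCP) lies at the very end of the fingers, on their centre line; the grasp point (between the pads) lies 19 mm behind it; z points along the fingers, y is the direction in which the jaws open and shut (so a half turn about z gives the same grasp; the last joint's range is limited). The gripper opens to 85 mm and grips with 20 to 120 N. Pads are 22 mm wide; open, the fingers measure 114 mm over their backs; the gripper's body (76 mm by 85 mm) begins 54 mm behind the grasp point. The pads swing forward as they close: fully open they stand 13 mm farther back than shut.
Start: joints at [64.549, 7.471, 85.268, -0, 87.261, -4.893], TCP at [210.669, 561.804, 231.292] pointing down, gripper open.
Joint ranges: [-169.43, 169.43], [-51.17, 129.36], [1.28, 143.12], [-76.62, 256.62], [0, 156.53], [-152.29, 152.29]. Speed limits (degrees/s): [136.94, 136.94, 159.86, 180, 180, 180].

### API

Orientations are given as [roll, pitch, yaw] about the fixed x, y, z axes, in that order (R = Rz(yaw) Ry(pitch) Rx(roll)).
In Python, from bench import r, eyes gives the robot as it stands. The module is installed in compiled form; this text tells all that it offers.
- The arm moves only by the tool play_rows, never from a script. Its argument "deltas" is a list of rows, each a list of 3 entries, a list of its own where there are three numbers: the shift along the tool's x, y, z in m, then the turn, a rotation vector about the tool's x, y, z in rad, then the closure, from 0 (fully open) to 1 (shut). A call has 1 to 8 rows; each row shifts and turns the pose as measured when the row begins, along the tool's axes as they then stand; what a row does not reach is not made up. A row lasts 1/8 s, in which the tool goes at most 62.5 mm and 10.7 degrees, less where a joint would pass 70% of its speed; a pose out of reach is approached as far as the arm can. A call with a gripper value outside its range is refused whole. The fingers move at their own pace and stop on an object; "force" is the grip in N (left out, the last holds). Time passes only in rows, so rows that do not move let the fingers close. It gives the time, the measured TCP pose, the force and the opening at its end, in the units of the state.
- r.sense(): the state, without advancing time (a new reading comes with each control period).
- eyes.snapshot(name): name is "scene" or "side" or "wrist"; returns the picture (480x640x3 uint8, red, green, blue); there is no depth.
- eyes.get_calibration(name): a dict with "mtx" (3x3 intrinsics, pixels), "R" (3x3) and "t" (3): a world point X has camera coordinates R X + t; the wrist camera has in their place "T_tool_cam" (4x4, takes a point from camera to tool coordinates, whose origin is the TCP and whose axes are the flange's). Camera axes: x right, y down, z forward; pixel columns grow to the right and rows downward; lengths in mm; the calibration is good to about 2 mm. A picture is of the moment at which its call begins: read the wrist's pose just before it. get_calibration takes no time and is no camera call.
- r.hand_in(): hands the job in, once; it reports no verdict.
The state is a dict: "time": time; "joint_pos": joint angles; "qd": joint speeds; "joint_efforts": joint torques, N m; "tool_pos": TCP position; "tcp_rot": TCP orientation; "ft_force": force on the tool from outside, world axes, zero at the start; "wrist_torque": the same for the moment, N m; "finger_gap": finger opening in mm.
Only numpy, scipy, OpenCV 4.12 (cv2) and the standard library are available. Lean on these libraries where they do the work, as an engineer would, in place of code of your own. Each camera call takes 0.05 s, during which the arm holds its last target. There are 200 camera calls.

### The job

Tighten the four loose yellow wing screws of the garage receiver's gasketed cover in cross order: finish one, then the one diagonally opposite, and only then the other two. Turn each clockwise (less than half a turn) until its wings line up with the white marks on the cover, without overtightening it past them, then let go. Leave the things lying around it where they are.

Things in the scene. Friction and masses are not known exactly. Their poses are not given: they have to be found in the camera images.
- cover: Slate-blue cover of a grey garage receiver housing, 246 x 216 x 10 mm, on a black gasket; fixed on an oak stand. It slopes 28 degrees from level, lower edge nearest the robot at yaw 0. Origin: centre of its outer face. x points up the slope (246 mm way), y across it to the left, z straight out of it (28 degrees from vertical). The four wing screws stand at x = +-65 mm, y = +-65 mm.
- screw_near_left_grip (a point): Yellow wing screw at the cover's lower (near) left corner, seen from the robot. Point on its axis, mid-wing, 28 mm out from the cover's face. z: axis, out of the cover; x: along the wings; y: through their thickness; turns with the screw. Wings 70 mm long, 11 mm thick, flat faces, from 10 to 38 mm above the cover (43 at the lobes at the ends); 18 mm stem below.
- screw_near_left (a joint): Angle of that screw, rad; grows as it turns clockwise (seen from in front of the cover). 0 = wings along the two white marks beside it, which run up and down the slope. Starts loose at -1.25 to -0.75; stops at -1.5 and +0.8. Stiff with friction (0.08 N m): stays where it is left, does not rise or sink.
- screw_far_right_grip (a point): Yellow wing screw at the cover's upper (far) right corner, seen from the robot. Point on its axis, mid-wing, 28 mm out from the cover's face. z: axis, out of the cover; x: along the wings; y: through their thickness; turns with the screw. Wings 70 mm long, 11 mm thick, flat faces, from 10 to 38 mm above the cover (43 at the lobes at the ends); 18 mm stem below.
- screw_far_right (a joint): Angle of that screw, rad; grows as it turns clockwise (seen from in front of the cover). 0 = wings along the two white marks beside it, which run up and down the slope. Starts loose at -1.25 to -0.75; stops at -1.5 and +0.8. Stiff with friction (0.08 N m): stays where it is left, does not rise or sink.
- screw_near_right_grip (a point): Yellow wing screw at the cover's lower (near) right corner, seen from the robot. Point on its axis, mid-wing, 28 mm out from the cover's face. z: axis, out of the cover; x: along the wings; y: through their thickness; turns with the screw. Wings 70 mm long, 11 mm thick, flat faces, from 10 to 38 mm above the cover (43 at the lobes at the ends); 18 mm stem below.
- screw_near_right (a joint): Angle of that screw, rad; grows as it turns clockwise (seen from in front of the cover). 0 = wings along the two white marks beside it, which run up and down the slope. Starts loose at -1.25 to -0.75; stops at -1.5 and +0.8. Stiff with friction (0.08 N m): stays where it is left, does not rise or sink.
- screw_far_left_grip (a point): Yellow wing screw at the cover's upper (far) left corner, seen from the robot. Point on its axis, mid-wing, 28 mm out from the cover's face. z: axis, out of the cover; x: along the wings; y: through their thickness; turns with the screw. Wings 70 mm long, 11 mm thick, flat faces, from 10 to 38 mm above the cover (43 at the lobes at the ends); 18 mm stem below.
- screw_far_left (a joint): Angle of that screw, rad; grows as it turns clockwise (seen from in front of the cover). 0 = wings along the two white marks beside it, which run up and down the slope. Starts loose at -1.25 to -0.75; stops at -1.5 and +0.8. Stiff with friction (0.08 N m): stays where it is left, does not rise or sink.
- dish: Round slate grey stoneware catch-all, 140 mm across, 32 mm high, a chrome car key lying in it; loose. Origin at the centre of its underside.
- cedar_box: Small closed cedar box, 124 x 89 x 56 mm high, loose. Origin at the centre of its underside.
- remote: White plastic garage remote, 70 x 40 x 16 mm, lying loose. Origin at the centre of its underside.
- glasses: Folded reading glasses with a black frame, 132 mm long, about 10 mm high, lying loose. Origin at the centre of the underside.

How it is judged:
By the outcome, as a careful person would: the job done as asked, in the order asked, and still so for the second after the job is handed in, with the robot touching nothing.
It also fails if it takes over 64 s, if anything falls off the work surface, if the arm or the gripper's body presses on something with over 40 N, if the wrist force passes 120 N, or if a joint passes its speed limit or range.

## Working session

There is one attempt and no reset: what is moved stays moved. The work goes in short steps, Python scripts to look and compute and a tool call to move; the robot and the scene stay as the last step left them, time stands still between calls to the robot, and variables do not carry over. Pictures are saved under pics/ and viewed, about 8 in all and at most 12, crops included, and the job is handed in when it is done.

Besides the shell and the picture viewer there is one more tool, called after "Request:" as name([rows], argument=value, ...), one row to a line, values as JSON. play_rows: Moves the arm, as the interface text tells. Its arguments: {"type":"object","properties":{"deltas":{"type":"array"},"force":{"type":"number"}},"required":["deltas"]}

```bash
mkdir -p pics; ls; python3 - <<'E'
from bench import r,eyes
import cv2,numpy as np
print(r.sense())
for n in("scene","side"):
    im=eyes.snapshot(n);cv2.imwrite(f"pics/{n}0.png",im[:,:,::-1])
for n in("scene","side","wrist"):
    print(n,eyes.get_calibration(n))
E
```

```text
pics
{'time': 0.0, 'joint_pos': array([ 6.45494673e+01,  7.51467135e+00,  8.53296017e+01,  4.53159612e-04,
        8.72611675e+01, -4.89373632e+00]), 'qd': array([-0.06601382,  0.0396126 ,  0.047469  , -0.02047257, -0.08306938,
        0.01274325]), 'joint_efforts': array([ 4.77439644e-04, -5.69386768e+01, -5.00558925e+01, -8.68413872e-05,
        1.44804135e-02, -2.75316989e-05]), 'tool_pos': array([210.42805617, 561.30442908, 230.24589166]), 'tcp_rot': array([-1.79894982e+02, -9.44586596e-03,  1.59443173e+02]), 'ft_force': array([ 0.14630699, -0.03289765, -0.4010389 ]), 'wrist_torque': array([-0.01196282,  0.02014452, -0.0380749 ]), 'finger_gap': 85.06482946725633}
scene {'mtx': array([[448.20632742,   0.        , 320.06584288],
       [  0.        , 448.20632742, 245.47283644],
       [  0.        ,   0.        ,   1.        ]]), 'R': array([[ 0.29156526,  0.9565249 , -0.00705875],
       [ 0.69432728, -0.21670719, -0.68625623],
       [-0.65795085,  0.19518739, -0.72732562]]), 't': array([-188.94805855, -324.76914858, 1366.27351194])}
side {'mtx': array([[474.34153544,   0.      
[... 154 characters left out ...]
977674,  0.01029257],
       [-0.41179593,  0.6296057 , -0.65880254],
       [ 0.34912603, -0.55878237, -0.75224549]]), 't': array([535.58970708, 327.09276427, 809.04446353])}
wrist {'mtx': array([[351.36411868,   0.        , 317.06647716],
       [  0.        , 351.36411868, 240.91317647],
       [  0.        ,   0.        ,   1.        ]]), 'T_tool_cam': array([[-1.92798744e-04, -9.58866230e-01, -2.83858266e-01,
         7.18414418e+01],
       [ 9.99999758e-01, -3.74430962e-04,  5.85610948e-04,
         4.92414456e-01],
       [-6.67807885e-04, -2.83858084e-01,  9.58866071e-01,
        -1.42128749e+02],
       [ 0.00000000e+00,  0.00000000e+00,  0.00000000e+00,
         1.00000000e+00]])}
```

View pics/scene0.png

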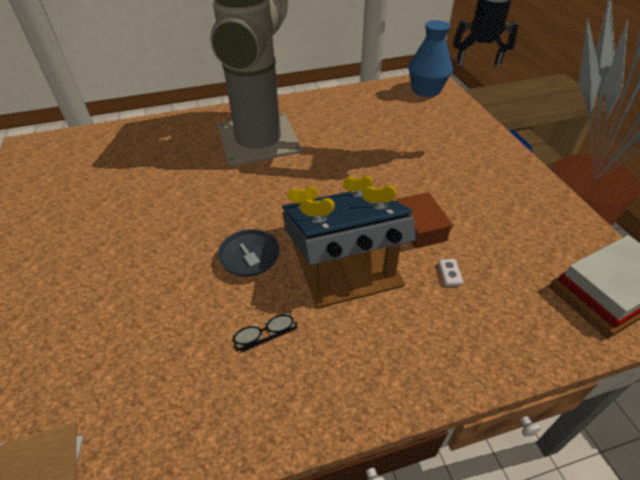

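View pics/side0.png

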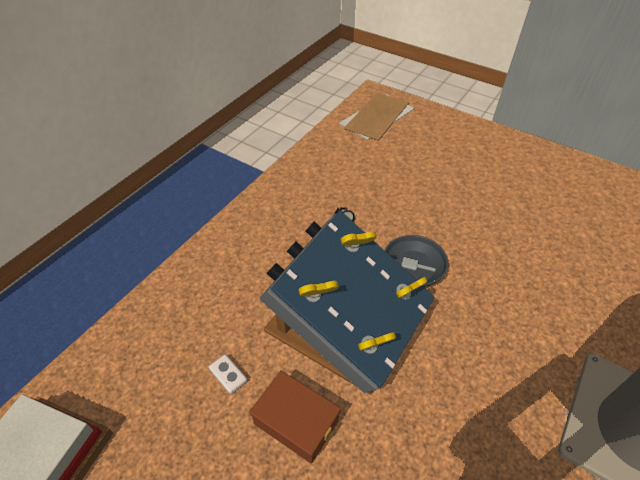

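Side view: screws near (358,240) far right, (318,290) far left, (411,288) near right and (378,343) near left. The white marks are clear, so I'll measure the cover quad and marks.

```bash
cat > h.py <<'E'
import cv2,numpy as np
from scipy.spatial.transform import Rotation as Ro
from bench import r,eyes
def cam(name,s=None):
    c=eyes.get_calibration(name)
    if name!="wrist": return c["mtx"],c["R"],c["t"]
    s=s or r.sense(); T=np.eye(4);T[:3,:3]=Ro.from_euler("xyz",s["tcp_rot"],degrees=True).as_matrix();T[:3,3]=s["tool_pos"]
    W=np.linalg.inv(T@c["T_tool_cam"]); return c["mtx"],W[:3,:3],W[:3,3]
def ray(c,uv):
    K,R,t=c; d=R.T@np.linalg.solve(K,[uv[0],uv[1],1.]); return -R.T@t,d
def proj(c,X):
    K,R,t=c; p=(R@np.asarray(X,float).T).T+t; p=p@K.T; return p[:,:2]/p[:,2:]
def onplane(c,uv,P,n):
    o,d=ray(c,uv); return o+d*((P-o)@n)/(d@n)
def yellow(im):
    h=cv2.cvtColor(im,cv2.COLOR_RGB2HSV); return cv2.inRange(h,(20,120,60),(35,255,255))
def white(im):
    h=cv2.cvtColor(im,cv2.COLOR_RGB2HSV); return cv2.inRange(h,(0,0,150),(180,60,255))
def slate(im):
    h=cv2.cvtColor(im,cv2.COLOR_RGB2HSV); return cv2.inRange(h,(95,60,20),(115,255,140))
def blobs(m,a0=8):
    cs,_=cv2.findContours(m,cv2.RETR_EXTERNAL,cv2.CHAIN_APPROX_NONE)
    return [c for c in cs if cv2.contourArea(c)>=a0]
E
python3 - <<'E'
from h import *
im=cv2.imread("pics/side0.png")[:,:,::-1].copy()
m=slate(im)|yellow(im); m[:,:255]=0;m[:190]=0;m[400:]=0
m=cv2.morphologyEx(m,cv2.MORPH_OPEN,np.ones((3,3)))
c=max(blobs(m),key=cv2.contourArea);print(cv2.contourArea(c))
h=cv2.convexHull(c);q=cv2.approxPolyDP(h,8,True);print(q.reshape(-1,2))
for b in blobs(white(im[200:380,260:440]),3):
    (x,y),_,_=cv2.minAreaRect(b);print("w",x+260,y+200,cv2.contourArea(b))
for b in blobs(yellow(im[200:380,260:440]),20):
    (x,y),s,a=cv2.minAreaRect(b);print("y",x+260,y+200,s,a)
v=im[190:400,250:450].copy();cv2.drawContours(v,[c-[250,190]],-1,(255,0,0),1)
cv2.imwrite("pics/a.png",cv2.resize(v,None,fx=2.8,fy=2.8,interpolation=cv2.INTER_CUBIC)[:,:,::-1])
E
```

```text
13994.5
[[337 212]
 [425 277]
 [432 296]
 [381 385]
 [272 290]]
w 389.5 362.5 39.0
w 371.26470947265625 351.058837890625 7.5
w 348.75000762939453 325.75001525878906 40.5
w 332.75000762939453 311.75001525878906 37.5
w 421.75001525878906 308.25001525878906 29.5
w 312.5 299.0 7.5
w 384.75000762939453 274.25 31.5
w 291.42941093444824 274.0823516845703 37.0
w 426.0294189453125 267.38236236572266 8.0
w 409.058837890625 263.2647132873535 95.5
w 370.50000762939453 261.0 30.0
w 352.4000015258789 249.3000030517578 3.0
w 332.8536605834961 226.68292617797852 27.5
w 348.75000762939453 214.74999713897705 9.5
y 376.75 340.75001525878906 (7.589465618133545, 38.263553619384766) 71.56504821777344
y 318.3108100891113 287.8648681640625 (10.685934066772461, 39.7845573425293) 80.53767395019531
y 411.2692413330078 286.8461380004883 (6.44980525970459, 33.61341094970703) 60.2551155090332
y 358.0445556640625 238.4455451965332 (11.044913291931152, 34.62729263305664) 84.2894058227539
```

View pics/a.png

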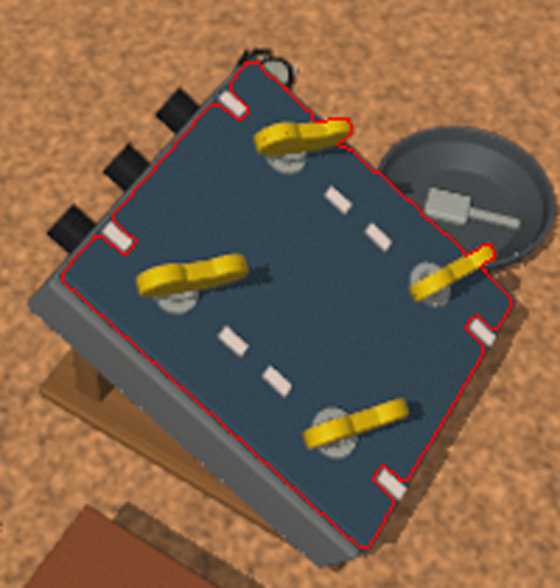

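```bash
cat >> h.py <<'E'
from scipy.optimize import least_squares
def Rc(yaw): return Ro.from_euler("ZY",[yaw,-28],degrees=True).as_matrix()
def marks(d): return np.array([[x,y,0] for y in(65,-65) for x in(65+d,65-d,-65+d,-65-d)],float)
def fit(c,uv,p0,idx=None,dfix=None):
    idx=range(8) if idx is None else idx
    f=lambda p:(proj(c,marks(p[4])[list(idx)]@Rc(p[3]).T+p[:3])-uv).ravel()
    s=least_squares(f,p0,x_scale=[10,10,10,5,3]); return s.x,np.sqrt((s.fun**2).mean())
SC={"NL":(-65,65),"FR":(65,-65),"NR":(-65,-65),"FL":(65,65)}
E
python3 - <<'E'
from h import *
c=cam("side")
uv=np.array([(291.4,274.1),(332.75,311.75),(348.75,325.75),(389.5,362.5),(332.85,226.7),(370.5,261),(384.75,274.25),(421.75,308.25)])
p,e=fit(c,uv,[450,50,200,0,45]);print(p,e)
R=Rc(p[3]);
cs=cam("scene");print("scene px of screw grips")
im=cv2.imread("pics/side0.png")[:,:,::-1].copy()
bl=blobs(yellow(im),20)
for n,(x,y) in SC.items():
    g=R@[x,y,28]+p[:3];print(n,g.round(1),proj(c,[g]).round(1),proj(cs,[g]).round(1))
    b=min(bl,key=lambda b:np.linalg.norm(np.array(cv2.minAreaRect(b)[0])-proj(c,[g])[0]))
    vx,vy,x0,y0=cv2.fitLine(b,cv2.DIST_L2,0,.01,.01).ravel()
    A,B=[R.T@(onplane(c,(x0+s*vx,y0+s*vy),g,R[:,2])-p[:3]) for s in(-15,15)]
    d=B-A; d*=np.sign(d[0]); print("  angle(cw+)",-np.degrees(np.arctan2(d[1],d[0])),(A+B)/2)
E
```

```text
[ 5.04799028e+02  9.10227006e+01  1.30788790e+02 -1.28913520e-02
  4.69345152e+01] 0.1185101740442161
scene px of screw grips
NL [434.3 156.  125. ] [[377.3 340.7]] [[357.9 182.7]]
  angle(cw+) -56.99974823298487 [-64.53856754  65.29948654  28.        ]
FR [549.  26. 186.] [[358.7 237.9]] [[317.3 206.1]]
  angle(cw+) -56.14705734707126 [ 65.5563246  -63.64196747  28.        ]
NR [434.2  26.  125. ] [[411.9 286.6]] [[302.8 193.8]]
  angle(cw+) -68.03875228655379 [-64.5619179  -64.42054163  28.        ]
FL [549.1 156.  186. ] [[318.8 287.8]] [[379.3 193.2]]
  angle(cw+) -54.25377362173312 [65.55016656 65.90391843 28.        ]
```

```bash
cat >> h.py <<'E'
import json
P0=np.array([504.8,91.0,130.8]); YAW=0.0
def target(x,y,h,a):
    """tool pose: TCP at height h over cover point x,y, wings at ccw angle a deg"""
    a=np.radians(a);c,s=np.cos(a),np.sin(a); R=Rc(YAW)
    return R@[x,y,h]+P0, R@np.array([[c,s,0],[s,-c,0],[0,0,-1.]])
def plan(tg,n=None,s=None,g=0):
    s=s or r.sense(); p=s["tool_pos"]; R=Ro.from_euler("xyz",s["tcp_rot"],degrees=True)
    q=Ro.from_matrix(tg[1]); rv=(R.inv()*q).as_rotvec(); D=tg[0]-p
    n=n or int(max(1,np.ceil(np.linalg.norm(D)/50),np.ceil(np.linalg.norm(rv)/.17)))
    print(n,"dist",np.linalg.norm(D).round(1),"rot",np.degrees(np.linalg.norm(rv)).round(2))
    rows=[]
    for i in range(n):
        Ri=R*Ro.from_rotvec(rv*i/n); rows.append([(Ri.inv().apply(D/n)/1000).round(4).tolist(),(rv/n).round(4).tolist(),g])
    print(json.dumps(rows).replace(" ",""))
def where(s=None):
    s=s or r.sense(); R=Rc(YAW); p=R.T@(s["tool_pos"]-P0); M=R.T@Ro.from_euler("xyz",s["tcp_rot"],degrees=True).as_matrix()
    print("t",round(s["time"],2),"cover xyz",p.round(1),"a",np.degrees(np.arctan2(M[1,0],M[0,0])).round(2),"tilt",M[:2,2].round(3),"F",s["ft_force"].round(1),"gap",round(s["finger_gap"],1))
E
python3 - <<'E'
from h import *
plan(target(-65,65,90,57))
E
```

```text
11 dist 452.5 rot 105.18
[[[-0.0295,-0.0283,0.0046],[-0.0484,-0.0158,0.1589],0],[[-0.0336,-0.0235,0.0039],[-0.0484,-0.0158,0.1589],0],[[-0.0368,-0.018,0.0034],[-0.0484,-0.0158,0.1589],0],[[-0.0392,-0.0121,0.0033],[-0.0484,-0.0158,0.1589],0],[[-0.0406,-0.006,0.0035],[-0.0484,-0.0158,0.1589],0],[[-0.0409,0.0003,0.004],[-0.0484,-0.0158,0.1589],0],[[-0.0403,0.0066,0.0048],[-0.0484,-0.0158,0.1589],0],[[-0.0387,0.0126,0.0059],[-0.0484,-0.0158,0.1589],0],[[-0.0361,0.0183,0.0072],[-0.0484,-0.0158,0.1589],0],[[-0.0327,0.0234,0.0088],[-0.0484,-0.0158,0.1589],0],[[-0.0285,0.0278,0.0105],[-0.0484,-0.0158,0.1589],0]]
```

Request:
play_rows([
  [[-0.03, -0.028, 0.005], [-0.048, -0.016, 0.159], 0],
  [[-0.034, -0.0235, 0.004], [-0.048, -0.016, 0.159], 0],
  [[-0.037, -0.018, 0.003], [-0.048, -0.016, 0.159], 0],
  [[-0.039, -0.012, 0.003], [-0.048, -0.016, 0.159], 0],
  [[-0.041, -0.006, 0.0035], [-0.048, -0.016, 0.159], 0],
  [[-0.041, 0, 0.004], [-0.048, -0.016, 0.159], 0],
  [[-0.04, 0.0066, 0.005], [-0.048, -0.016, 0.159], 0],
  [[-0.039, 0.0126, 0.006], [-0.048, -0.016, 0.159], 0],
])

```text
time: 1.1
tool_pos: [350.3, 255.2, 187.2]
tcp_rot: [159.2, -6.9, 84.8]
ft_force: [0.1, -0.2, 0.4]
finger_gap: 85.4
```

```bash
python3 - <<'E'
from h import *
where();plan(target(-65,65,90,57))
E
```

```text
t 1.1 cover xyz [-110.   164.2  122.3] a 82.17 tilt [-0.115  0.079] F [ 0.1 -0.2  0.4] gap 85.4
3 dist 113.6 rot 26.6
[[[-0.0313,0.0203,0.0063],[-0.0455,-0.0116,0.1475],0],[[-0.028,0.0244,0.0077],[-0.0455,-0.0116,0.1475],0],[[-0.024,0.0278,0.0092],[-0.0455,-0.0116,0.1475],0]]
```

Request:
play_rows([
  [[-0.031, 0.02, 0.006], [-0.046, -0.012, 0.148], 0.4],
  [[-0.028, 0.0245, 0.0077], [-0.046, -0.012, 0.148], 0.4],
  [[-0.024, 0.028, 0.009], [-0.046, -0.012, 0.148], 0.4],
  [[0, 0, 0], [0, 0, 0], 0.4],
])

```text
time: 1.6
tool_pos: [404.8, 150.2, 177.6]
tcp_rot: [155.9, -15.0, 59.0]
ft_force: [-0.4, -0.3, 0.4]
finger_gap: 51.4
```

```bash
python3 - <<'E'
from h import *
s=r.sense();im=eyes.snapshot("wrist");cv2.imwrite("pics/w1.png",im[:,:,::-1])
where(s);plan(target(-65,65,90,57),s=s)
c=cam("wrist",s)
print("marks",proj(c,marks(46.9)@Rc(0).T+P0).round(0).tolist())
for b in blobs(white(im),20):
    m=cv2.minAreaRect(b);X=Rc(0).T@(onplane(c,m[0],P0,Rc(0)[:,2])-P0);print("w",np.round(m[0],1),cv2.contourArea(b),X.round(1))
for b in blobs(yellow(im),100):
    vx,vy,x0,y0=cv2.fitLine(b,cv2.DIST_L2,0,.01,.01).ravel();n=Rc(0)[:,2]
    A,B=[Rc(0).T@(onplane(c,(x0+k*vx,y0+k*vy),P0+30*n,n)-P0) for k in(-25,25)]
    d=B-A;d*=np.sign(d[0]);print("y",x0.round(),y0.round(),"a",np.degrees(np.arctan2(d[1],d[0])).round(1),((A+B)/2).round(1))
E
```

```text
t 1.6 cover xyz [-66.3  59.2  88.3] a 55.87 tilt [ 0.003 -0.008] F [-0.4 -0.3  0.4] gap 51.4
1 dist 6.1 rot 1.22
[[[0.0055,-0.0022,-0.0017],[0.0068,0.0046,-0.0197],0]]
marks [[555.0, 81.0], [419.0, 169.0], [372.0, 201.0], [258.0, 275.0], [629.0, 250.0], [506.0, 318.0], [462.0, 343.0], [357.0, 401.0]]
w [358.3 402.6] 136.0 [-111.6  -66.9   -0. ]
w [464.5 343.6] 253.0 [-17.1 -66.7  -0. ]
w [508.5 319.3] 289.0 [ 19.1 -66.7   0. ]
w [400.  313.9] 595.0 [-44.7 -17.7   0. ]
w [234.3 313.7] 604.5 [-144.3   50.6   -0. ]
w [560.6 283.5] 670.0 [ 62.2 -61.7  -0. ]
w [259.5 276.5] 296.0 [-111.6   63.5    0. ]
w [632.  250.9] 196.0 [113.1 -66.8   0. ]
w [299. 240.] 283.5 [-73.3  69.8   0. ]
w [331.  239.5] 312.0 [-55.1  57.8  -0. ]
w [637. 225.] 24.0 [122.4 -50.6  -0. ]
w [374.  201.8] 352.5 [-17.2  63.5  -0. ]
w [421.8 170.5] 380.0 [19.1 63.5  0. ]
w [475.5 124.7] 645.0 [60.6 69.4  0. ]
w [558.1  81.4] 453.5 [113.4  63.6  -0. ]
w [370.6 119.7] 892.5 [  8.  108.6   0. ]
w [590.  105.5] 10723.0 [124.3  39.7  -0. ]
w [348.  15.] 1512.0 [ 27.1 164.3   0. ]
y 598.0 302.0 a 54.9 [ 65.2 -63.4  30. ]
y 315.0 252.0 a 56.9 [-63.7  64.9  30. ]
y 512.0 122.0 a 50.2 [66.  65.8 30. ]
```

View pics/w1.png

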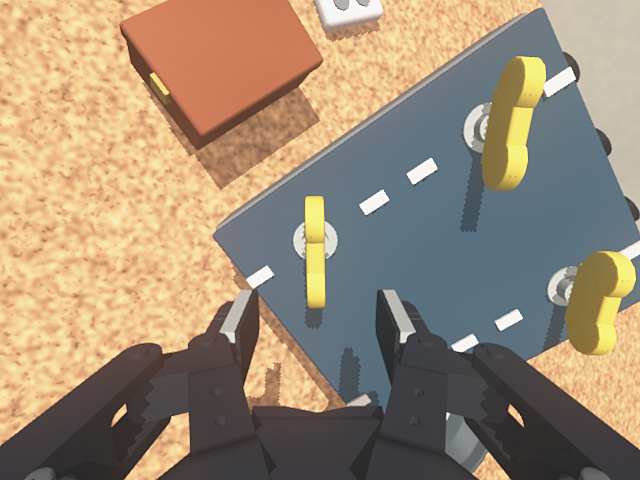

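Wrist view: NL wing at (315,252), roughly centred between the fingers, a=57°. The marks agree with the side fit to within 2 mm, so I'll apply the tool-relative shift.

```bash
sed -i 's/^P0=.*/P0=np.array([505.5,89.4,131.0]); YAW=0.0/' h.py; python3 - <<'E'
from h import *
where();plan(target(-65,65,11,57),4,g=.4)
E
```

```text
t 1.65 cover xyz [-67.1  61.7  88.8] a 56.01 tilt [ 0.003 -0.006] F [0.1 0.7 0. ] gap 51.3
4 dist 77.9 rot 1.07
[[[0.001,-0.0001,0.0194],[0.0015,0.001,-0.0043],0.4],[[0.001,-0.0001,0.0194],[0.0015,0.001,-0.0043],0.4],[[0.001,-0.0001,0.0194],[0.0015,0.001,-0.0043],0.4],[[0.001,-0.0,0.0194],[0.0015,0.001,-0.0043],0.4]]
```

Request:
play_rows([
  [[0.001, 0, 0.0194], [0.0015, 0.001, -0.004], 0.4],
  [[0.001, 0, 0.0194], [0.0015, 0.001, -0.004], 0.4],
  [[0.001, 0, 0.0194], [0.0015, 0.001, -0.004], 0.4],
  [[0.001, 0, 0.0194], [0.0015, 0.001, -0.004], 0.4],
  [[0, 0, 0], [0, 0, 0], 0.4],
])

```text
time: 2.28
tool_pos: [443.0, 159.2, 109.7]
tcp_rot: [156.1, -14.8, 60.9]
ft_force: [-0.2, 0.5, 0.5]
finger_gap: 51.3
```

```bash
python3 - <<'E'
from h import *
where();plan(target(-65,65,11,57),1,g=.4)
im=eyes.snapshot("wrist");cv2.imwrite("pics/w2.png",im[:,:,::-1])
E
```

```text
t 2.27 cover xyz [-65.2  69.8  10.6] a 57.62 tilt [-0.002  0.007] F [-0.2  0.5  0.5] gap 51.3
1 dist 4.9 rot 0.73
[[[-0.004,0.0028,-0.0005],[-0.0049,-0.0048,0.0108],0.4]]
```

View pics/w2.png

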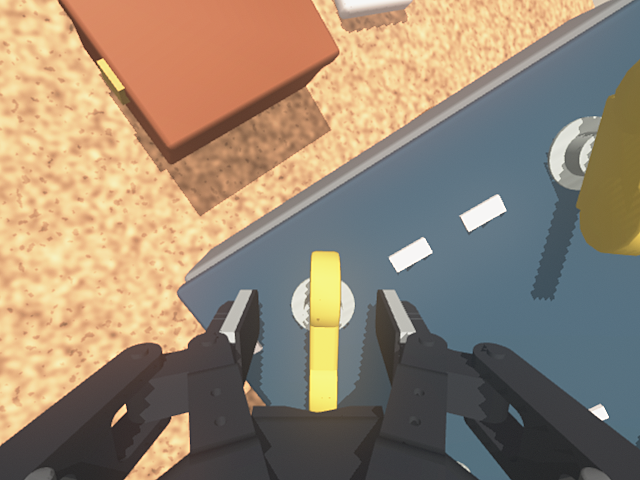

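Request:
play_rows([
  [[-0.004, 0.003, 0], [-0.005, -0.005, 0.01], 0.4],
  [[0, 0, 0], [0, 0, 0], 0.4],
])

```text
time: 2.58
tool_pos: [443.9, 155.0, 112.7]
tcp_rot: [155.8, -14.9, 60.3]
ft_force: [0.2, 0.0, -1.2]
finger_gap: 51.0
```

```bash
python3 - <<'E'
from h import *
where();plan(target(-65,65,11,57),1,g=.4)
E
```

```text
t 2.58 cover xyz [-63.   65.6  12.8] a 57.06 tilt [0.003 0.001] F [ 0.2  0.  -1.2] gap 51.0
1 dist 2.8 rot 0.19
[[[-0.0016,-0.0013,0.0018],[0.0021,-0.0025,0.001],0.4]]
```

Close gently on the wings.

Request:
play_rows([
  [[-0.0016, -0.0013, 0.0018], [0.002, -0.0025, 0.001], 0.6],
  [[0, 0, 0], [0, 0, 0], 1],
  [[0, 0, 0], [0, 0, 0], 1],
  [[0, 0, 0], [0, 0, 0], 1],
  [[0, 0, 0], [0, 0, 0], 1],
], force=30)

```text
time: 3.2
tool_pos: [442.8, 155.1, 111.3]
tcp_rot: [156.0, -14.9, 60.2]
ft_force: [0.9, -0.2, -0.7]
finger_gap: 10.4
```

```bash
python3 - <<'E'
from h import *
where();print(r.sense()["wrist_torque"].round(2));plan(target(-65,65,11,0),g=1)
E
```

```text
t 3.2 cover xyz [-64.6  65.7  12. ] a 56.96 tilt [0.001 0.002] F [ 0.9 -0.2 -0.7] gap 10.4
[-0.02  0.15 -0.06]
6 dist 1.3 rot 56.96
[[[-0.0001,0.0,0.0002],[-0.0002,-0.0003,0.1657],1],[[-0.0001,0.0,0.0002],[-0.0002,-0.0003,0.1657],1],[[-0.0001,0.0001,0.0002],[-0.0002,-0.0003,0.1657],1],[[-0.0001,0.0001,0.0002],[-0.0002,-0.0003,0.1657],1],[[-0.0001,0.0001,0.0002],[-0.0002,-0.0003,0.1657],1],[[-0.0001,0.0001,0.0002],[-0.0002,-0.0003,0.1657],1]]
```

Request:
play_rows([
  [[0, 0, 0], [0, 0, 0.16], 1],
  [[0, 0, 0], [0, 0, 0.16], 1],
  [[0, 0, 0], [0, 0, 0.16], 1],
  [[0, 0, 0], [0, 0, 0.16], 1],
  [[0, 0, 0], [0, 0, 0.16], 1],
  [[0, 0, 0], [0, 0, 0], 1],
])

```text
time: 3.95
tool_pos: [443.2, 154.3, 111.5]
tcp_rot: [174.8, -27.6, 11.1]
ft_force: [-1.2, 0.6, -0.1]
finger_gap: 10.5
```

```bash
python3 - <<'E'
from h import *
where();print(r.sense()["wrist_torque"].round(2));plan(target(-65,65,11,0),g=1)
E
```

```text
t 3.95 cover xyz [-64.2  64.9  12. ] a 9.82 tilt [ 0.001 -0.   ] F [-1.2  0.6 -0.1] gap 10.5
[ 0.12  0.28 -0.02]
2 dist 1.3 rot 9.82
[[[-0.0004,-0.0001,0.0005],[0.0001,-0.0007,0.0857],1],[[-0.0004,-0.0001,0.0005],[0.0001,-0.0007,0.0857],1]]
```

Request:
play_rows([
  [[0, 0, 0], [0, 0, 0.08], 1],
  [[0, 0, 0], [0, 0, 0.075], 1],
  [[0, 0, 0], [0, 0, 0], 1],
  [[0, 0, 0], [0, 0, 0], 1],
])

```text
time: 4.45
tool_pos: [443.2, 154.1, 111.5]
tcp_rot: [179.1, -28.1, 1.8]
ft_force: [-0.4, 0.5, 0.2]
finger_gap: 10.6
```

```bash
python3 - <<'E'
from h import *
where();print(r.sense()["wrist_torque"].round(2))
E
```

```text
t 4.45 cover xyz [-64.2  64.7  12. ] a 1.62 tilt [ 0.001 -0.   ] F [-0.4  0.5  0.2] gap 10.6
[ 0.01  0.29 -0.06]
```

Request:
play_rows([
  [[0, 0, 0], [0, 0, 0.024], 1],
  [[0, 0, 0], [0, 0, 0], 1],
  [[0, 0, 0], [0, 0, 0], 0.4],
  [[0, 0, 0], [0, 0, 0], 0.4],
  [[0, 0, 0], [0, 0, 0], 0.4],
])

```text
time: 5.08
tool_pos: [443.4, 154.1, 111.6]
tcp_rot: [179.8, -28.1, 0.4]
ft_force: [-0.2, 0.1, 0.4]
finger_gap: 51.0
```

```bash
python3 - <<'E'
from h import *
where();plan(target(-65,65,90,0),3,g=.4)
E
```

```text
t 5.08 cover xyz [-63.9  64.7  12.1] a 0.38 tilt [ 0.002 -0.   ] F [-0.2  0.1  0.4] gap 51.0
3 dist 77.9 rot 0.39
[[[-0.0003,-0.0001,-0.026],[0.0001,-0.0006,0.0022],0.4],[[-0.0003,-0.0001,-0.026],[0.0001,-0.0006,0.0022],0.4],[[-0.0003,-0.0001,-0.026],[0.0001,-0.0006,0.0022],0.4]]
```

Retract and measure the NL angle from the wrist view, plus the plan to FR.

Request:
play_rows([
  [[0, 0, -0.026], [0, 0, 0], 0.4],
  [[0, 0, -0.026], [0, 0, 0], 0.4],
  [[0, 0, -0.026], [0, 0, 0], 0.4],
  [[0, 0, 0], [0, 0, 0], 0.4],
  [[0, 0, 0], [0, 0, 0], 0.4],
])

```text
time: 5.7
tool_pos: [405.4, 153.9, 181.0]
tcp_rot: [179.7, -28.0, 0.5]
ft_force: [0.1, 0.1, -0.0]
finger_gap: 51.8
```

```bash
cat >> h.py <<'E'
def angles(name="wrist",dbg=None):
    s=r.sense();im=eyes.snapshot(name);c=cam(name,s);R=Rc(0);n=R[:,2]
    if dbg: cv2.imwrite(dbg,im[:,:,::-1])
    for b in blobs(yellow(im),60):
        if b.reshape(-1,2).min()<2 or b[:,0,0].max()>637 or b[:,0,1].max()>477: continue
        m=np.zeros(im.shape[:2],np.uint8);cv2.drawContours(m,[b],-1,255,-1);pts=np.argwhere(m)[:,::-1].astype(np.float32)
        vx,vy,x0,y0=cv2.fitLine(pts,cv2.DIST_L2,0,.01,.01).ravel()
        A,B=[R.T@(onplane(c,(x0+k*vx,y0+k*vy),P0+30*n,n)-P0) for k in(-15,15)]
        d=B-A;d*=np.sign(d[0]);print("y",x0.round(),y0.round(),"a",np.degrees(np.arctan2(d[1],d[0])).round(1),((A+B)/2).round(1))
    for b in blobs(white(im),25):
        q=cv2.minAreaRect(b)[0];X=R.T@(onplane(c,q,P0,n)-P0)
        if min(abs(abs(X[1])-65),9)<4 and min(abs(abs(X[0])-112),abs(abs(X[0])-18))<4: print("mark",X[:2].round(1))
E
python3 - <<'E'
from h import *
where();angles(dbg="pics/w3.png");angles("side")
plan(target(65,-65,90,56),g=.4)
E
```

```text
t 5.7 cover xyz [-64.9  64.5  91.1] a 0.4 tilt [ 0.    -0.001] F [ 0.1  0.1 -0. ] gap 51.8
y 527.0 261.0 a 67.6 [-64.7 -63.8  30. ]
y 316.0 258.0 a 0.3 [-63.4  65.2  30. ]
mark [-112.2  -65.2]
mark [-18.1 -65.2]
mark [-18.3  65.2]
mark [ 18.1 -65.2]
mark [18.1 65.1]
y 375.0 340.0 a -3.1 [-62.  70.  30.]
y 318.0 288.0 a 53.8 [65.3 68.9 30. ]
y 411.0 287.0 a 68.1 [-64.7 -61.5  30. ]
y 358.0 238.0 a 55.0 [ 65.2 -60.1  30. ]
mark [-112.8   66.3]
mark [-18.9  66.4]
mark [17.4 66.6]
mark [-18.8 -63.5]
mark [111.4  66.5]
mark [ 17.2 -63.8]
mark [110.9 -63.5]
6 dist 183.5 rot 55.6
[[[0.0215,0.0217,0.0002],[0.0001,0.0001,-0.1617],0.4],[[0.0178,0.0249,0.0002],[0.0001,0.0001,-0.1617],0.4],[[0.0135,0.0274,0.0002],[0.0001,0.0001,-0.1617],0.4],[[0.0089,0.0292,0.0002],[0.0001,0.0001,-0.1617],0.4],[[0.0041,0.0303,0.0002],[0.0001,0.0001,-0.1617],0.4],[[-0.0008,0.0306,0.0002],[0.0001,0.0001,-0.1617],0.4]]
```

View pics/w3.png

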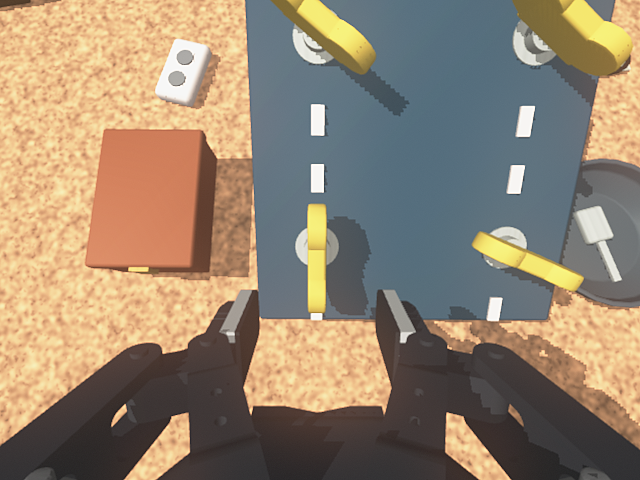

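NL wing at (316,258) lines up with its marks, reading 0.3°. Next is FR.

Request:
play_rows([
  [[0.0215, 0.0217, 0], [0, 0, -0.162], 0.4],
  [[0.018, 0.025, 0], [0, 0, -0.162], 0.4],
  [[0.0135, 0.0274, 0], [0, 0, -0.162], 0.4],
  [[0.009, 0.029, 0], [0, 0, -0.162], 0.4],
  [[0.004, 0.03, 0], [0, 0, -0.162], 0.4],
  [[-0.001, 0.0306, 0], [0, 0, -0.162], 0.4],
  [[0, 0, 0], [0, 0, 0], 0.4],
  [[0, 0, 0], [0, 0, 0], 0.4],
])

```text
time: 6.8
tool_pos: [522.7, 20.7, 231.4]
tcp_rot: [156.6, -14.0, 60.5]
ft_force: [-0.7, 0.0, -0.1]
finger_gap: 51.0
```

```bash
python3 - <<'E'
from h import *
where();angles()
plan(target(65,-65,12,56),5,g=.4)
E
```

```text
t 6.8 cover xyz [ 62.3 -68.7  80.6] a 57.62 tilt [-0.017 -0.003] F [-0.7  0.  -0.1] gap 51.0
y 141.0 329.0 a -53.0 [-53.7 -45.4  30. ]
y 319.0 254.0 a 53.3 [ 66.3 -63.1  30. ]
mark [-18.4 -64.3]
mark [ 17.7 -64.8]
mark [112.2 -64.8]
mark [-18.5  65.9]
mark [17.7 65.8]
mark [111.8  65.9]
5 dist 68.8 rot 1.92
[[[0.001,0.0003,0.0137],[-0.0025,0.0022,0.0058],0.4],[[0.001,0.0002,0.0137],[-0.0025,0.0022,0.0058],0.4],[[0.001,0.0002,0.0137],[-0.0025,0.0022,0.0058],0.4],[[0.0009,0.0001,0.0137],[-0.0025,0.0022,0.0058],0.4],[[0.0009,0.0001,0.0137],[-0.0025,0.0022,0.0058],0.4]]
```

Request:
play_rows([
  [[0.001, 0.0003, 0.0137], [-0.0025, 0.002, 0.009], 0.4],
  [[0.001, 0.0002, 0.0137], [-0.0025, 0.002, 0.009], 0.4],
  [[0.001, 0.0002, 0.0137], [-0.0025, 0.002, 0.009], 0.4],
  [[0.001, 0.0001, 0.0137], [-0.0025, 0.002, 0.009], 0.4],
  [[0, 0, 0], [0, 0, 0], 0.4],
])

```text
time: 7.48
tool_pos: [549.6, 26.8, 177.1]
tcp_rot: [156.7, -15.3, 58.6]
ft_force: [-0.4, 0.2, -1.0]
finger_gap: 51.4
```

```bash
python3 - <<'E'
from h import *
where();plan(target(65,-65,12,55),1,g=.4)
E
```

```text
t 7.47 cover xyz [ 60.6 -62.6  20. ] a 55.41 tilt [-0.007  0.001] F [-0.4  0.2 -1. ] gap 51.4
1 dist 9.4 rot 0.57
[[[0.0005,0.005,0.0079],[-0.0063,0.003,0.0071],0.4]]
```

Request:
play_rows([
  [[0.0005, 0.005, 0.008], [-0.006, 0.003, 0.007], 0.4],
  [[0, 0, 0], [0, 0, 0], 0.4],
])

```text
time: 7.72
tool_pos: [557.6, 24.7, 171.6]
tcp_rot: [156.5, -15.6, 58.3]
ft_force: [-0.1, -0.3, 0.2]
finger_gap: 51.6
```

```bash
python3 - <<'E'
from h import *
where();plan(target(65,-65,12,55),1,g=.4)
E
```

```text
t 7.72 cover xyz [ 65.1 -64.7  11.4] a 55.0 tilt [0. 0.] F [-0.1 -0.3  0.2] gap 51.6
1 dist 0.7 rot 0.02
[[[-0.0003,0.0001,-0.0006],[-0.0001,-0.0004,0.0],0.4]]
```

Request:
play_rows([
  [[0, 0, 0], [0, 0, 0], 1],
  [[0, 0, 0], [0, 0, 0], 1],
  [[0, 0, 0], [0, 0, 0], 1],
  [[0, 0, 0], [0, 0, 0], 1],
])

```text
time: 8.22
tool_pos: [557.4, 24.9, 172.3]
tcp_rot: [156.5, -15.7, 58.3]
ft_force: [3.4, -0.5, -3.4]
finger_gap: 10.4
```

```bash
python3 - <<'E'
from h import *
where();print(r.sense()["wrist_torque"].round(2))
E
```

```text
t 8.22 cover xyz [ 65.2 -64.5  12.1] a 54.98 tilt [0.    0.001] F [ 3.4 -0.5 -3.4] gap 10.4
[-0.03  0.01 -0.07]
```

Request:
play_rows([
  [[0, 0, 0], [0, 0, 0.16], 1],
  [[0, 0, 0], [0, 0, 0.16], 1],
  [[0, 0, 0], [0, 0, 0.16], 1],
  [[0, 0, 0], [0, 0, 0.16], 1],
  [[0, 0, 0], [0, 0, 0.16], 1],
  [[0, 0, 0], [0, 0, 0], 1],
])

```text
time: 8.98
tool_pos: [557.7, 24.3, 172.5]
tcp_rot: [175.8, -27.8, 8.9]
ft_force: [0.9, 0.8, -1.7]
finger_gap: 10.2
```

```bash
python3 - <<'E'
from h import *
where();print(r.sense()["wrist_torque"].round(2));plan(target(65,-65,12,0),g=1)
E
```

```text
t 8.97 cover xyz [ 65.5 -65.1  12.1] a 7.84 tilt [ 0.002 -0.   ] F [ 0.9  0.8 -1.7] gap 10.2
[ 0.08  0.33 -0.04]
1 dist 0.5 rot 7.84
[[[-0.0005,-0.0002,0.0001],[0.0004,-0.0017,0.1368],1]]
```

Request:
play_rows([
  [[0, 0, 0], [0, 0, 0.06], 1],
  [[0, 0, 0], [0, 0, 0.05], 1],
  [[0, 0, 0], [0, 0, 0], 1],
  [[0, 0, 0], [0, 0, 0], 1],
])

```text
time: 9.48
tool_pos: [557.7, 24.2, 172.5]
tcp_rot: [178.8, -28.1, 2.5]
ft_force: [0.8, 0.1, -1.3]
finger_gap: 10.5
```

```bash
python3 - <<'E'
from h import *
where()
E
```

```text
t 9.47 cover xyz [ 65.5 -65.2  12.1] a 2.25 tilt [ 0.002 -0.   ] F [ 0.8  0.1 -1.3] gap 10.5
```

Request:
play_rows([
  [[0, 0, 0], [0, 0, 0.035], 1],
  [[0, 0, 0], [0, 0, 0], 1],
  [[0, 0, 0], [0, 0, 0], 0.4],
  [[0, 0, 0], [0, 0, 0], 0.4],
  [[0, 0, 0], [0, 0, 0], 0.4],
])

```text
time: 10.1
tool_pos: [558.2, 24.1, 173.3]
tcp_rot: [179.8, -28.2, 0.3]
ft_force: [0.5, -0.1, 0.2]
finger_gap: 51.4
```

Request:
play_rows([
  [[0, 0, -0.026], [0, 0, 0], 0.4],
  [[0, 0, -0.026], [0, 0, 0], 0.4],
  [[0, 0, -0.026], [0, 0, 0], 0.4],
  [[0, 0, 0], [0, 0, 0], 0.4],
  [[0, 0, 0], [0, 0, 0], 0.4],
])

```text
time: 10.72
tool_pos: [520.3, 24.1, 243.0]
tcp_rot: [179.8, -28.2, 0.3]
ft_force: [0.2, 0.6, -0.2]
finger_gap: 51.4
```

```bash
python3 - <<'E'
from h import *
where();angles(dbg="pics/w4.png")
plan(target(-65,-65,95,67.5),g=.4)
E
```

```text
t 10.72 cover xyz [ 65.6 -65.3  92. ] a 0.31 tilt [ 0.003 -0.001] F [ 0.2  0.6 -0.2] gap 51.4
y 144.0 461.0 a -34.8 [-92.9  62.7  30. ]
y 120.0 413.0 a -37.1 [-49.3  73.6  30. ]
y 300.0 405.0 a 77.9 [-42.2 -53.7  30. ]
y 106.0 257.0 a 55.7 [66.7 64.8 30. ]
y 317.0 258.0 a -0.1 [ 66.8 -64.6  30. ]
mark [-112.8   65.4]
mark [-18.5 -64.9]
mark [16.8 66.2]
mark [111.7 -64.7]
mark [111.7  66.3]
7 dist 130.8 rot 67.19
[[[-0.0187,-0.0001,-0.0005],[0.0003,-0.0003,-0.1675],0.4],[[-0.0184,-0.0033,-0.0005],[0.0003,-0.0003,-0.1675],0.4],[[-0.0176,-0.0063,-0.0005],[0.0003,-0.0003,-0.1675],0.4],[[-0.0163,-0.0091,-0.0005],[0.0003,-0.0003,-0.1675],0.4],[[-0.0145,-0.0117,-0.0005],[0.0003,-0.0003,-0.1675],0.4],[[-0.0124,-0.014,-0.0004],[0.0003,-0.0003,-0.1675],0.4],[[-0.0099,-0.0158,-0.0004],[0.0003,-0.0003,-0.1675],0.4]]
```

FR measures about -0.1°/0.3°, aligned. Next is NR, at about 67.5–68°.

Request:
play_rows([
  [[-0.019, 0, -0.001], [0, 0, -0.167], 0.4],
  [[-0.018, -0.003, -0.001], [0, 0, -0.167], 0.4],
  [[-0.018, -0.006, -0.001], [0, 0, -0.167], 0.4],
  [[-0.016, -0.009, -0.001], [0, 0, -0.167], 0.4],
  [[-0.0145, -0.012, -0.001], [0, 0, -0.167], 0.4],
  [[-0.012, -0.014, -0.001], [0, 0, -0.167], 0.4],
  [[-0.01, -0.016, -0.001], [0, 0, -0.167], 0.4],
  [[0, 0, 0], [0, 0, 0], 0.4],
])

```text
time: 11.78
tool_pos: [429.0, 25.9, 172.2]
tcp_rot: [155.9, -8.6, 71.1]
ft_force: [0.2, -0.6, 0.7]
finger_gap: 51.1
```

```bash
python3 - <<'E'
from h import *
where();angles()
plan(target(-65,-65,20,67.5),4,g=.4)
E
```

```text
t 11.78 cover xyz [-48.2 -63.5  72.3] a 69.33 tilt [-0.043 -0.003] F [ 0.2 -0.6  0.7] gap 51.1
y 293.0 278.0 a 67.6 [-64.3 -62.6  30. ]
y 527.0 202.0 a -1.7 [ 65.7 -63.9  30. ]
mark [-18.1 -65. ]
mark [ 18.2 -65. ]
mark [-112.5   65.5]
mark [-18.   65.7]
4 dist 55.5 rot 2.93
[[[-0.0016,-0.0034,0.0133],[-0.0095,0.0045,0.0073],0.4],[[-0.0017,-0.0035,0.0133],[-0.0095,0.0045,0.0073],0.4],[[-0.0018,-0.0036,0.0133],[-0.0095,0.0045,0.0073],0.4],[[-0.0019,-0.0037,0.0132],[-0.0095,0.0045,0.0073],0.4]]
```

Request:
play_rows([
  [[-0.0065, -0.0142, 0.003], [-0.038, 0.018, 0.029], 0.4],
  [[0, 0, 0], [0, 0, 0], 0.4],
])

```text
time: 12.08
tool_pos: [437.8, 26.6, 148.2]
tcp_rot: [154.1, -10.4, 69.4]
ft_force: [-0.4, -0.4, -0.2]
finger_gap: 50.9
```

```bash
python3 - <<'E'
from h import *
where();plan(target(-65,-65,15,67.5),4,g=.4)
E
```

```text
t 12.07 cover xyz [-51.7 -62.8  47. ] a 67.05 tilt [-0.004 -0.002] F [-0.4 -0.4 -0.2] gap 50.9
4 dist 34.7 rot 0.51
[[[-0.0018,-0.0028,0.008],[-0.0006,0.0009,-0.002],0.4],[[-0.0018,-0.0028,0.008],[-0.0006,0.0009,-0.002],0.4],[[-0.0018,-0.0028,0.008],[-0.0006,0.0009,-0.002],0.4],[[-0.0018,-0.0028,0.008],[-0.0006,0.0009,-0.002],0.4]]
```

```bash
python3 - <<'E'
from h import *
s=r.sense();where(s);print(s["joint_pos"].round(1),s["qd"].round(1))
E
```

```text
t 12.07 cover xyz [-51.7 -62.8  47. ] a 67.05 tilt [-0.004 -0.002] F [-0.4 -0.4 -0.2] gap 50.9
[ -5.1 -51.  142.9   2.6  60.5  17.1] [-0.1 -0.4 -2.4 -0.   1.2  0.7]
```

Joints 2 and 3 are at their limits (-51, 143). NR with the full tilt is at the edge of reach near the base. I'll back off, log joint samples, and work out the reach.

```bash
cat >> h.py <<'E'
def log():
    s=r.sense(); open("log.txt","a").write(json.dumps([s["joint_pos"].tolist(),s["tool_pos"].tolist(),s["tcp_rot"].tolist()])+"\n")
E
cat > log.txt <<'E'
[[64.549, 7.471, 85.268, 0, 87.261, -4.893],[210.669,561.804,231.292],[180,0,159.44]]
E
python3 - <<'E'
from h import *
log();t=target(0,-65,110,67);plan(t,4,g=.4)
E
```

```text
4 dist 81.6 rot 0.25
[[[0.0045,0.0121,-0.0158],[-0.0006,0.0009,0.0002],0.4],[[0.0045,0.0121,-0.0158],[-0.0006,0.0009,0.0002],0.4],[[0.0045,0.0121,-0.0158],[-0.0006,0.0009,0.0002],0.4],[[0.0045,0.0121,-0.0158],[-0.0006,0.0009,0.0002],0.4]]
```

Request:
play_rows([
  [[0.0045, 0.012, -0.016], [0, 0, 0], 0.4],
  [[0.0045, 0.012, -0.016], [0, 0, 0], 0.4],
  [[0.0045, 0.012, -0.016], [0, 0, 0], 0.4],
  [[0.0045, 0.012, -0.016], [0, 0, 0], 0.4],
  [[0, 0, 0], [0, 0, 0], 0.4],
])

```text
time: 12.7
tool_pos: [453.0, 24.2, 232.5]
tcp_rot: [154.4, -10.5, 68.9]
ft_force: [0.3, -0.8, -0.4]
finger_gap: 51.1
```

```bash
python3 - <<'E'
from h import *
log();where();print(r.sense()["joint_pos"].round(1));p,_=target(-65,-65,80,0)
# vertical tool, x azimuth 67
R=Ro.from_euler("z",67,degrees=True).as_matrix()@np.diag([1,-1,-1.]);plan((p,R),5,g=.4)
E
```

```text
t 12.7 cover xyz [  1.3 -65.2 114.3] a 66.5 tilt [-0.007 -0.002] F [ 0.3 -0.8 -0.4] gap 51.1
[ -5.3 -48.5 132.8   2.5  68.1  17.8]
5 dist 74.6 rot 27.59
[[[-0.0052,-0.0121,0.0069],[0.0886,-0.0376,-0.0018],0.4],[[-0.0049,-0.0115,0.0082],[0.0886,-0.0376,-0.0018],0.4],[[-0.0046,-0.0107,0.0093],[0.0886,-0.0376,-0.0018],0.4],[[-0.0042,-0.0098,0.0104],[0.0886,-0.0376,-0.0018],0.4],[[-0.0037,-0.0089,0.0114],[0.0886,-0.0376,-0.0018],0.4]]
```

Request:
play_rows([
  [[-0.005, -0.012, 0.007], [0.089, -0.038, 0], 0.4],
  [[-0.005, -0.0115, 0.008], [0.089, -0.038, 0], 0.4],
  [[-0.0046, -0.0107, 0.009], [0.089, -0.038, 0], 0.4],
  [[-0.0042, -0.01, 0.01], [0.089, -0.038, 0], 0.4],
  [[-0.0037, -0.009, 0.011], [0.089, -0.038, 0], 0.4],
  [[0, 0, 0], [0, 0, 0], 0.4],
])

```text
time: 13.45
tool_pos: [404.7, 24.9, 166.9]
tcp_rot: [-178.7, 0.4, 66.1]
ft_force: [0.5, -0.4, -0.3]
finger_gap: 51.1
```

```bash
cat > kin.py <<'E'
from h import *
D=[json.loads(l) for l in open("log.txt")]
def fk(k,q):
    a1,z1,l2,l3,e,L=k; q=np.radians(q); RY=lambda a:Ro.from_euler("y",a).as_matrix(); RZ=lambda a:Ro.from_euler("z",a).as_matrix()
    w=RZ(q[0])@(np.array([a1,0,z1])+RY(q[1])@[0,0,l2]+RY(q[1]+q[2])@[e,0,l3])
    return w, w+RZ(q[0])@RY(q[1]+q[2])@RZ(q[3])@RY(q[4])@[0,0,L]
def kfit():
    f=lambda k:np.concatenate([fk(k,np.array(d[0]))[1]-d[1] for d in D]+[0.01*(k-np.array([0,350,400,400,0,300]))])
    return least_squares(f,[0,350,400,400,0,300])
if __name__=="__main__":
    s=kfit();k=s.x;print(k.round(1),s.fun.round(1))
    a1,z1,l2,l3,e,L=k
    def need(x,y,h,zt):   # j2,j3 needed
        p,_=target(x,y,h,0); W=p-L*np.asarray(zt); rr=np.hypot(W[0],W[1])-a1; zz=W[2]-z1; d=np.hypot(rr,zz); lf=np.hypot(l3,e); off=np.degrees(np.arctan2(e,l3))
        c=(d*d-l2*l2-lf*lf)/(2*l2*lf); b=np.degrees(np.arccos(np.clip(c,-1,1))); q2=np.degrees(np.arctan2(rr,zz))-np.degrees(np.arctan2(lf*np.sin(np.radians(b)),l2+lf*np.cos(np.radians(b))))
        return q2.round(1),(b-off).round(1)
    for n,(x,y) in SC.items():
        for h in(11,50,80):
            print(n,h,[(t,need(x,y,h,[np.sin(np.radians(t)),0,-np.cos(np.radians(t))])) for t in(28,20,10,0)])
E
python3 - <<'E'
from h import *
log();where();print(r.sense()["joint_pos"].round(1))
E
python3 kin.py
```

```text
t 13.45 cover xyz [-72.2 -64.5  79.1] a 68.85 tilt [-0.491  0.002] F [ 0.5 -0.4 -0.3] gap 51.1
[ -3.8 -20.6 118.    0.   84.   20.1]
[  -6.5  210.3  433.1  547.1 -142.4  521. ] [ 48.5 -17.3   3.6  12.4 -46.3  -1.5 -12.8 -43.8  -1.3 -16.4 -50.1  -0.8
  -0.1  -1.4   0.3   1.5  -1.4   2.2]
NL 11 [(28, (np.float64(-44.8), np.float64(144.0))), (20, (np.float64(-35.4), np.float64(136.3))), (10, (np.float64(-23.7), np.float64(126.6))), (0, (np.float64(-12.0), np.float64(116.8)))]
NL 50 [(28, (np.float64(-46.4), np.float64(141.2))), (20, (np.float64(-37.3), np.float64(133.8))), (10, (np.float64(-25.7), np.float64(124.5))), (0, (np.float64(-14.1), np.float64(115.2)))]
NL 80 [(28, (np.float64(-47.2), np.float64(138.9))), (20, (np.float64(-38.4), np.float64(131.7))), (10, (np.float64(-27.0), np.float64(122.6))), (0, (np.float64(-15.6), np.float64(113.6)))]
FR 11 [(28, (np.float64(-33.9), np.float64(132.2))), (20, (np.float64(-23.9), np.float64(123.0))), (10, (np.float64(-11.8), np.float64(111.3))), (0, (np.float64(0.2), np.float64(99.4)))]
FR 50 [(28, (np.float64(-35.8), np.float64(129.8))), (2
[... 751 characters left out ...]
), (20, (np.float64(-45.0), np.float64(134.8))), (10, (np.float64(-31.7), np.float64(125.6))), (0, (np.float64(-19.3), np.float64(116.4)))]
FL 11 [(28, (np.float64(-28.7), np.float64(129.2))), (20, (np.float64(-19.9), np.float64(120.1))), (10, (np.float64(-8.6), np.float64(108.6))), (0, (np.float64(2.9), np.float64(96.7)))]
FL 50 [(28, (np.float64(-30.5), np.float64(126.8))), (20, (np.float64(-21.7), np.float64(117.9))), (10, (np.float64(-10.4), np.float64(106.6))), (0, (np.float64(1.1), np.float64(95.0)))]
FL 80 [(28, (np.float64(-31.6), np.float64(124.7))), (20, (np.float64(-22.8), np.float64(115.9))), (10, (np.float64(-11.5), np.float64(104.8))), (0, (np.float64(-0.1), np.float64(93.5)))]
```

```bash
sed -i 's/a1,z1,l2,l3,e,L=k; q=/a1,z1,l2,l3,e,L,by=k; q=/; s/np.array(\[a1,0,z1\])/np.array([a1,by,z1])/; s/400,0,300\]/400,0,300,0]/g; s/a1,z1,l2,l3,e,L=k$/a1,z1,l2,l3,e,L,by=k/; s/rr=np.hypot(W\[0\],W\[1\])-a1/rr=np.sqrt(W[0]**2+W[1]**2-by**2)-a1/; s/print(n,h,/n[0]=="N" and print(n,h,/; s/return q2.round(1),(b-off).round(1)/return f"{q2:.1f} {b-off:.1f}"/; s/(28,20,10,0)/(28,24,20,15,10)/' kin.py; python3 kin.py
```

```text
[  0.6 317.9 369.1 552.8  61.3 364.8  51.2] [-0.  -0.   0.   0.  -0.   0.  -0.   0.  -0.1  0.  -0.   0.1  0.  -0.3
 -0.3  1.5  0.6  0.6  0.5]
NL 11 [(28, '-36.1 139.0'), (24, '-32.0 135.4'), (20, '-28.0 131.7'), (15, '-22.9 127.1'), (10, '-17.8 122.6')]
NL 50 [(28, '-42.9 139.2'), (24, '-38.4 135.5'), (20, '-34.0 131.9'), (15, '-28.6 127.4'), (10, '-23.3 122.9')]
NL 80 [(28, '-47.4 138.8'), (24, '-42.7 135.1'), (20, '-38.1 131.6'), (15, '-32.6 127.2'), (10, '-27.1 122.8')]
NR 11 [(28, '-47.5 145.2'), (24, '-41.6 140.9'), (20, '-36.1 136.8'), (15, '-29.6 131.8'), (10, '-23.6 126.9')]
NR 50 [(28, '-55.5 145.4'), (24, '-48.9 141.1'), (20, '-42.9 137.0'), (15, '-35.9 132.0'), (10, '-29.5 127.2')]
NR 80 [(28, '-60.7 144.9'), (24, '-53.7 140.7'), (20, '-47.5 136.7'), (15, '-40.3 131.8'), (10, '-33.6 127.1')]
```

The refined kinematics fit exactly. NR at 28° needs j3=145 (limit 143), while a 24° tool tilt fits, with only 4° of misalignment.

```bash
cat >> h.py <<'E'
def target2(x,y,hg,a,tilt,back=0):
    """grasp point at cover height hg on the axis, tool tilted 'tilt' deg, pulled back along tool z"""
    a=np.radians(a);c,s=np.cos(a),np.sin(a)
    R=Ro.from_euler("y",-tilt,degrees=True).as_matrix()@np.array([[c,s,0],[s,-c,0],[0,0,-1.]])
    return Rc(0)@[x,y,hg]+P0+(19-back)*R[:,2],R
E
python3 - <<'E'
from h import *
plan(target2(-65,-65,30,67.5,24,45),4,g=.4)
E
```

```text
4 dist 24.8 rot 25.44
[[[0.0018,0.0044,0.0039],[-0.1021,0.0431,-0.006],0.4],[[0.0016,0.004,0.0044],[-0.1021,0.0431,-0.006],0.4],[[0.0014,0.0036,0.0049],[-0.1021,0.0431,-0.006],0.4],[[0.0011,0.003,0.0053],[-0.1021,0.0431,-0.006],0.4]]
```

Request:
play_rows([
  [[0.0018, 0.0044, 0.004], [-0.102, 0.043, -0.006], 0.4],
  [[0.0016, 0.004, 0.0044], [-0.102, 0.043, -0.006], 0.4],
  [[0.0014, 0.0036, 0.005], [-0.102, 0.043, -0.006], 0.4],
  [[0.001, 0.003, 0.005], [-0.102, 0.043, -0.006], 0.4],
  [[0, 0, 0], [0, 0, 0], 0.4],
  [[0, 0, 0], [0, 0, 0], 0.4],
])

```text
time: 14.2
tool_pos: [424.6, 24.3, 150.6]
tcp_rot: [156.5, -9.4, 69.3]
ft_force: [-0.1, -0.3, 0.5]
finger_gap: 50.9
```

```bash
python3 - <<'E'
from h import *
where();print(r.sense()["joint_pos"].round(1));angles();plan(target2(-65,-65,30,67.5,24),4,g=.4)
E
```

```text
t 14.2 cover xyz [-62.3 -65.1  55.3] a 67.39 tilt [-0.05  -0.001] F [-0.1 -0.3  0.5] gap 50.9
[ -5.7 -51.  141.8   2.6  64.1  16.4]
y 313.0 280.0 a 67.7 [-64.5 -62.4  30. ]
mark [-17.9 -65. ]
mark [ 18.4 -65. ]
mark [110.2 -64. ]
mark [-112.5   65.5]
4 dist 44.2 rot 1.11
[[[-0.0001,-0.0004,0.0111],[0.0045,-0.0016,-0.0005],0.4],[[-0.0001,-0.0003,0.0111],[0.0045,-0.0016,-0.0005],0.4],[[-0.0001,-0.0003,0.0111],[0.0045,-0.0016,-0.0005],0.4],[[-0.0001,-0.0002,0.0111],[0.0045,-0.0016,-0.0005],0.4]]
```

Request:
play_rows([
  [[0, -0.0004, 0.011], [0.0045, -0.0016, 0], 0.4],
  [[0, -0.0004, 0.011], [0.0045, -0.0016, 0], 0.4],
  [[0, -0.0004, 0.011], [0.0045, -0.0016, 0], 0.4],
  [[0, 0, 0.009], [0.0045, -0.0016, 0], 0.4],
  [[0, 0, 0], [0, 0, 0], 0.4],
])

```text
time: 14.88
tool_pos: [445.4, 24.5, 115.5]
tcp_rot: [157.8, -8.9, 69.1]
ft_force: [-0.6, -0.1, -0.1]
finger_gap: 51.3
```

```bash
python3 - <<'E'
from h import *
where();print(r.sense()["joint_pos"].round(1));plan(target2(-65,-65,30,67.5,24),1,g=.4)
E
```

```text
t 14.88 cover xyz [-60.4 -64.9  14.6] a 67.39 tilt [-0.073 -0.   ] F [-0.6 -0.1 -0.1] gap 51.3
[ -5.1 -41.1 140.    2.5  57.3  16.6]
1 dist 6.9 rot 0.24
[[[-0.0023,-0.0052,0.004],[-0.0026,0.0013,-0.0029],0.4]]
```

Request:
play_rows([
  [[-0.0023, -0.005, 0.004], [-0.0026, 0.0013, -0.003], 0.4],
  [[0, 0, 0], [0, 0, 0], 0.4],
])

```text
time: 15.12
tool_pos: [442.1, 24.3, 110.1]
tcp_rot: [157.7, -8.9, 69.3]
ft_force: [0.9, -0.4, -0.1]
finger_gap: 51.2
```

```bash
python3 - <<'E'
from h import *
where();print(r.sense()["joint_pos"].round(1));plan(target2(-65,-65,30,67.5,24),1,g=.4)
E
```

```text
t 15.12 cover xyz [-65.8 -65.1  11.3] a 67.57 tilt [-0.07  0.  ] F [ 0.9 -0.4 -0.1] gap 51.2
[ -5.3 -41.7 141.    2.6  56.9  16.3]
1 dist 0.6 rot 0.04
[[[-0.0001,-0.0005,0.0003],[-0.0006,0.0002,0.0004],0.4]]
```

Request:
play_rows([
  [[0, 0, 0], [0, 0, 0], 1],
  [[0, 0, 0], [0, 0, 0], 1],
  [[0, 0, 0], [0, 0, 0], 1],
  [[0, 0, 0], [0, 0, 0], 1],
])

```text
time: 15.62
tool_pos: [441.6, 24.6, 110.7]
tcp_rot: [157.7, -8.9, 69.3]
ft_force: [-0.1, -0.5, -1.3]
finger_gap: 11.4
```

```bash
python3 - <<'E'
from h import *
where();print(r.sense()["wrist_torque"].round(2),r.sense()["joint_pos"].round(1))
E
```

```text
t 15.62 cover xyz [-66.  -64.8  12.1] a 67.59 tilt [-0.071  0.001] F [-0.1 -0.5 -1.3] gap 11.4
[-0.26 -0.34 -0.11] [ -5.3 -41.9 141.    2.6  57.   16.3]
```

Request:
play_rows([
  [[0, 0, 0], [0, 0, 0.16], 1],
  [[0, 0, 0], [0, 0, 0.16], 1],
  [[0, 0, 0], [0, 0, 0.16], 1],
  [[0, 0, 0], [0, 0, 0], 1],
])

```text
time: 16.12
tool_pos: [441.8, 24.5, 110.8]
tcp_rot: [164.2, -18.4, 41.9]
ft_force: [-1.4, 0.9, -1.8]
finger_gap: 10.9
```

```bash
python3 - <<'E'
from h import *
where();print(r.sense()["wrist_torque"].round(2),r.sense()["joint_pos"].round(1));plan(target2(-65,-65,30,0,24),g=1)
E
```

```text
t 16.12 cover xyz [-65.8 -64.9  12.1] a 39.4 tilt [-0.069 -0.   ] F [-1.4  0.9 -1.8] gap 10.9
[-0.1  -0.11 -0.16] [ -5.2 -42.  141.1   2.5  57.   44.5]
5 dist 1.2 rot 39.33
[[[-0.0001,-0.0001,0.0002],[0.0,-0.0001,0.1373],1],[[-0.0001,-0.0,0.0002],[0.0,-0.0001,0.1373],1],[[-0.0001,-0.0,0.0002],[0.0,-0.0001,0.1373],1],[[-0.0001,-0.0,0.0002],[0.0,-0.0001,0.1373],1],[[-0.0001,-0.0,0.0002],[0.0,-0.0001,0.1373],1]]
```

Working well. 39.4° left; turn about 37° of it.

Request:
play_rows([
  [[0, 0, 0], [0, 0, 0.155], 1],
  [[0, 0, 0], [0, 0, 0.155], 1],
  [[0, 0, 0], [0, 0, 0.155], 1],
  [[0, 0, 0], [0, 0, 0.1], 1],
  [[0, 0, 0], [0, 0, 0.06], 1],
  [[0, 0, 0], [0, 0, 0], 1],
  [[0, 0, 0], [0, 0, 0], 1],
])

```text
time: 17.0
tool_pos: [441.7, 24.2, 110.7]
tcp_rot: [178.2, -24.0, 4.5]
ft_force: [-1.0, -0.4, -2.4]
finger_gap: 10.5
```

```bash
python3 - <<'E'
from h import *
where();print(r.sense()["wrist_torque"].round(2),r.sense()["joint_pos"].round(1));plan(target2(-65,-65,30,0,24),1,g=1)
E
```

```text
t 17.0 cover xyz [-65.8 -65.2  12. ] a 4.07 tilt [-0.069 -0.001] F [-1.  -0.4 -2.4] gap 10.5
[ 0.03  0.02 -0.05] [ -5.3 -42.  141.1   2.5  57.   79.8]
1 dist 1.1 rot 4.07
[[[-0.0004,-0.0002,0.001],[0.0007,-0.001,0.071],1]]
```

Request:
play_rows([
  [[0, 0, 0], [0, 0, 0.045], 1],
  [[0, 0, 0], [0, 0, 0.02], 1],
  [[0, 0, 0], [0, 0, 0], 1],
])

```text
time: 17.38
tool_pos: [441.7, 24.2, 110.7]
tcp_rot: [179.7, -24.1, 0.6]
ft_force: [-0.1, -0.5, -0.9]
finger_gap: 10.7
```

```bash
python3 - <<'E'
from h import *
where();plan(target2(-65,-65,30,0,24),1,g=1)
E
```

```text
t 17.38 cover xyz [-65.9 -65.2  12. ] a 0.59 tilt [-0.069 -0.001] F [-0.1 -0.5 -0.9] gap 10.7
1 dist 1.1 rot 0.6
[[[-0.0004,-0.0002,0.001],[0.0006,-0.001,0.0104],1]]
```

Request:
play_rows([
  [[0, 0, 0], [0, 0, 0], 0.4],
  [[0, 0, 0], [0, 0, 0], 0.4],
  [[0, 0, 0], [0, 0, 0], 0.4],
  [[0, 0, -0.02], [0, 0, 0], 0.4],
  [[0, 0, -0.02], [0, 0, 0], 0.4],
  [[0.01, 0, -0.02], [0, 0, 0], 0.4],
  [[0.015, 0, -0.02], [0, 0, 0], 0.4],
  [[0, 0, 0], [0, 0, 0], 0.4],
])

```text
time: 18.38
tool_pos: [431.6, 24.7, 196.6]
tcp_rot: [179.6, -24.1, 0.8]
ft_force: [-0.6, -0.3, -0.2]
finger_gap: 51.0
```

```bash
python3 - <<'E'
from h import *
where();print(r.sense()["joint_pos"].round(1));angles(dbg="pics/w5.png")
plan(target2(65,65,30,54.5,28,70),g=.4)
E
```

```text
t 18.38 cover xyz [-34.5 -64.7  92.7] a 0.77 tilt [-0.068 -0.   ] F [-0.6 -0.3 -0.2] gap 51.0
[ -5.4 -48.6 135.6   2.3  69.   83.5]
y 317.0 293.0 a 0.4 [-62.4 -64.7  30. ]
y 116.0 290.0 a -1.5 [-61.8  63.7  30. ]
mark [-112.6   66. ]
mark [-18.3 -64.6]
mark [-18.3  66.2]
mark [ 17.9 -64.6]
mark [17.8 66.3]
6 dist 164.7 rot 53.88
[[[0.0172,-0.0214,0.0005],[-0.0057,0.0109,-0.1563],0.4],[[0.0203,-0.0184,0.0006],[-0.0057,0.0109,-0.1563],0.4],[[0.0229,-0.0151,0.0008],[-0.0057,0.0109,-0.1563],0.4],[[0.025,-0.0113,0.001],[-0.0057,0.0109,-0.1563],0.4],[[0.0264,-0.0073,0.0012],[-0.0057,0.0109,-0.1563],0.4],[[0.0272,-0.0031,0.0015],[-0.0057,0.0109,-0.1563],0.4]]
```

View pics/w5.png

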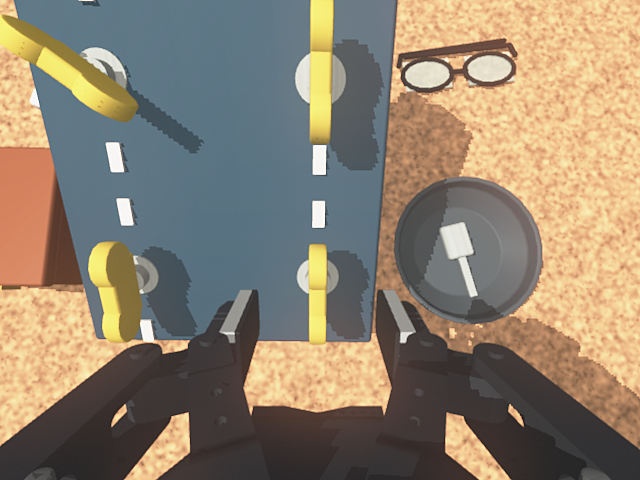

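The NR wing at (317,293) is aligned, at about 0.4°. FR above it (320,75) is aligned too. Now FL.

Request:
play_rows([
  [[0.017, -0.021, 0], [-0.006, 0.011, -0.156], 0.4],
  [[0.02, -0.0184, 0], [-0.006, 0.011, -0.156], 0.4],
  [[0.023, -0.015, 0], [-0.006, 0.011, -0.156], 0.4],
  [[0.025, -0.011, 0], [-0.006, 0.011, -0.156], 0.4],
  [[0.026, -0.007, 0], [-0.006, 0.011, -0.156], 0.4],
  [[0.027, -0.003, 0], [-0.006, 0.011, -0.156], 0.4],
  [[0, 0, 0], [0, 0, 0], 0.4],
  [[0, 0, 0], [0, 0, 0], 0.4],
])

```text
time: 19.42
tool_pos: [516.5, 156.2, 222.2]
tcp_rot: [156.8, -14.5, 59.1]
ft_force: [-0.4, -0.4, 0.2]
finger_gap: 51.3
```

```bash
python3 - <<'E'
from h import *
where();print(r.sense()["joint_pos"].round(1));angles()
plan(target2(65,65,30,54.5,28,20),3,g=.4)
E
```

```text
t 19.43 cover xyz [52.5 66.8 75.4] a 56.14 tilt [-0.015 -0.005] F [-0.4 -0.4  0.2] gap 51.3
[ 16.6 -26.9 120.9  -8.9  60.2  53.2]
y 453.0 421.0 a 1.8 [ 66.7 -71.6  30. ]
y 183.0 342.0 a -0.3 [-43.  73.  30.]
y 338.0 256.0 a 53.1 [66.3 67.1 30. ]
mark [-20.9  61.4]
mark [17.6 65.2]
mark [112.1  65. ]
3 dist 46.2 rot 1.86
[[[0.002,0.0039,0.0147],[-0.0033,0.0042,0.0095],0.4],[[0.002,0.0038,0.0148],[-0.0033,0.0042,0.0095],0.4],[[0.002,0.0038,0.0148],[-0.0033,0.0042,0.0095],0.4]]
```

Request:
play_rows([
  [[0.006, 0.0115, 0.004], [-0.01, 0.012, 0.03], 0.4],
  [[0, 0, 0.015], [0, 0, 0], 0.4],
  [[0, 0, 0.015], [0, 0, 0], 0.4],
  [[0, 0, 0], [0, 0, 0], 0.4],
])

```text
time: 19.98
tool_pos: [545.1, 152.4, 195.0]
tcp_rot: [156.7, -15.9, 57.3]
ft_force: [-0.2, -0.3, -1.2]
finger_gap: 51.5
```

```bash
python3 - <<'E'
from h import *
where();plan(target2(65,65,30,54.5,28,0),2,g=.4)
E
```

```text
t 19.98 cover xyz [65.  63.  37.9] a 54.02 tilt [-0.    -0.002] F [-0.2 -0.3 -1.2] gap 51.5
2 dist 27.0 rot 0.49
[[[0.0008,-0.0006,0.0135],[0.0005,0.0008,-0.0041],0.4],[[0.0008,-0.0006,0.0135],[0.0005,0.0008,-0.0041],0.4]]
```

Request:
play_rows([
  [[0.0008, -0.0006, 0.013], [0, 0, -0.004], 0.4],
  [[0.0008, -0.0006, 0.013], [0, 0, -0.004], 0.4],
  [[0, 0, 0], [0, 0, 0], 0.4],
])

```text
time: 20.35
tool_pos: [557.9, 154.5, 169.8]
tcp_rot: [156.6, -15.7, 57.8]
ft_force: [-0.6, -0.3, 0.3]
finger_gap: 51.4
```

```bash
python3 - <<'E'
from h import *
where();plan(target2(65,65,30,54.5,28,0),1,g=.4)
E
```

```text
t 20.35 cover xyz [64.5 65.1  9.7] a 54.52 tilt [-0.001 -0.002] F [-0.6 -0.3  0.3] gap 51.4
1 dist 1.4 rot 0.14
[[[0.0002,0.0005,-0.0013],[0.0003,0.0023,0.0004],0.4]]
```

Request:
play_rows([
  [[0, 0.0005, -0.002], [0, 0, 0], 0.5],
  [[0, 0, 0], [0, 0, 0], 1],
  [[0, 0, 0], [0, 0, 0], 1],
  [[0, 0, 0], [0, 0, 0], 1],
  [[0, 0, 0], [0, 0, 0], 1],
])

```text
time: 20.98
tool_pos: [557.0, 154.7, 172.6]
tcp_rot: [156.6, -15.7, 57.8]
ft_force: [1.6, 0.4, -2.9]
finger_gap: 10.2
```

```bash
python3 - <<'E'
from h import *
where();print(r.sense()["wrist_torque"].round(2))
E
```

```text
t 20.98 cover xyz [65.  65.3 12.5] a 54.52 tilt [-0.001 -0.001] F [ 1.6  0.4 -2.9] gap 10.2
[ 0.05  0.12 -0.03]
```

Request:
play_rows([
  [[0, 0, 0], [0, 0, 0.16], 1],
  [[0, 0, 0], [0, 0, 0.16], 1],
  [[0, 0, 0], [0, 0, 0.16], 1],
  [[0, 0, 0], [0, 0, 0.16], 1],
  [[0, 0, 0], [0, 0, 0.16], 1],
  [[0, 0, 0], [0, 0, 0], 1],
  [[0, 0, 0], [0, 0, 0], 1],
])

```text
time: 21.85
tool_pos: [557.2, 154.3, 172.7]
tcp_rot: [175.9, -27.7, 8.6]
ft_force: [1.1, -0.2, -1.9]
finger_gap: 10.5
```

```bash
python3 - <<'E'
from h import *
where();print(r.sense()["wrist_torque"].round(2))
E
```

```text
t 21.85 cover xyz [65.3 64.9 12.6] a 7.57 tilt [-0.    -0.002] F [ 1.1 -0.2 -1.9] gap 10.5
[ 0.1   0.29 -0.11]
```

Request:
play_rows([
  [[0, 0, 0], [0, 0, 0.06], 1],
  [[0, 0, 0], [0, 0, 0.045], 1],
  [[0, 0, 0], [0, 0, 0], 1],
  [[0, 0, 0], [0, 0, 0], 1],
])

```text
time: 22.35
tool_pos: [557.2, 154.2, 172.6]
tcp_rot: [178.8, -28.0, 2.3]
ft_force: [1.5, 0.3, -1.3]
finger_gap: 10.4
```

```bash
python3 - <<'E'
from h import *
where()
E
```

```text
t 22.35 cover xyz [65.2 64.8 12.5] a 2.05 tilt [-0.    -0.002] F [ 1.5  0.3 -1.3] gap 10.4
```

Request:
play_rows([
  [[0, 0, 0], [0, 0, 0.031], 1],
  [[0, 0, 0], [0, 0, 0], 1],
  [[0, 0, 0], [0, 0, 0], 0.4],
  [[0, 0, 0], [0, 0, 0], 0.4],
  [[0, 0, 0], [0, 0, 0], 0.4],
])

```text
time: 22.98
tool_pos: [557.7, 154.3, 173.5]
tcp_rot: [179.7, -28.1, 0.3]
ft_force: [0.3, 0.0, -0.2]
finger_gap: 51.3
```

Request:
play_rows([
  [[0, 0, -0.026], [0, 0, 0], 0.4],
  [[0, 0, -0.026], [0, 0, 0], 0.4],
  [[0, 0, -0.026], [0, 0, 0], 0.4],
  [[0, 0, -0.03], [0, 0, 0], 0.4],
  [[0, 0, -0.03], [0, 0, 0], 0.4],
  [[0, 0, 0], [0, 0, 0], 0.4],
  [[0, 0, 0], [0, 0, 0], 0.4],
])

```text
time: 23.85
tool_pos: [490.7, 154.4, 298.3]
tcp_rot: [179.7, -28.0, 0.4]
ft_force: [0.1, 0.3, -1.2]
finger_gap: 51.1
```

```bash
python3 - <<'E'
from h import *
where();angles(dbg="pics/w6.png");angles("side",dbg="pics/side6.png")
E
```

```text
t 23.85 cover xyz [ 65.5  65.  154.7] a 0.32 tilt [ 0.001 -0.002] F [ 0.1  0.3 -1.2] gap 51.1
y 463.0 345.0 a 79.5 [-34.  -61.6  30. ]
y 316.0 373.0 a -0.1 [-63.7  65.3  30. ]
y 481.0 232.0 a 0.5 [ 67.1 -63.4  30. ]
y 317.0 232.0 a -0.2 [66.5 65.4 30. ]
mark [-18.3 -65. ]
mark [-18.4  65.3]
mark [ 17.4 -65.1]
mark [112.  -64.9]
mark [111.9  65.5]
y 377.0 341.0 a 1.2 [-64.5  68.9  30. ]
y 411.0 287.0 a 1.8 [-64.4 -60.   30. ]
y 318.0 288.0 a 0.3 [64.9 68.9 30. ]
y 352.0 233.0 a -10.4 [ 78.4 -59.7  30. ]
mark [-112.2   66.3]
mark [-18.9  66.4]
mark [17.4 66.7]
mark [-112.4  -63.2]
mark [-18.8 -63.5]
mark [111.5  66.5]
mark [110.9 -63.5]
```

View pics/w6.png

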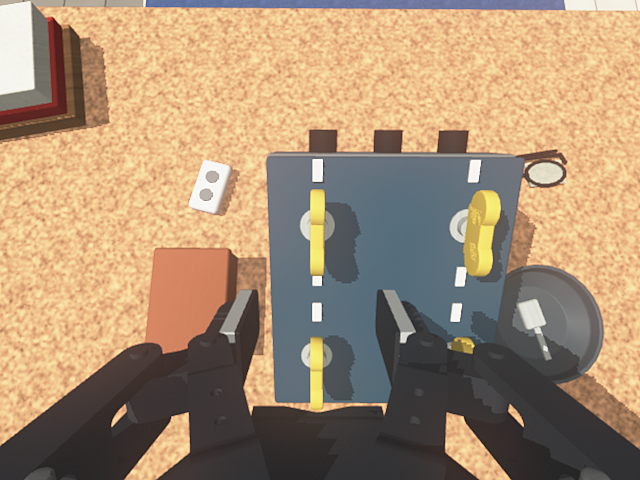

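View pics/side6.png

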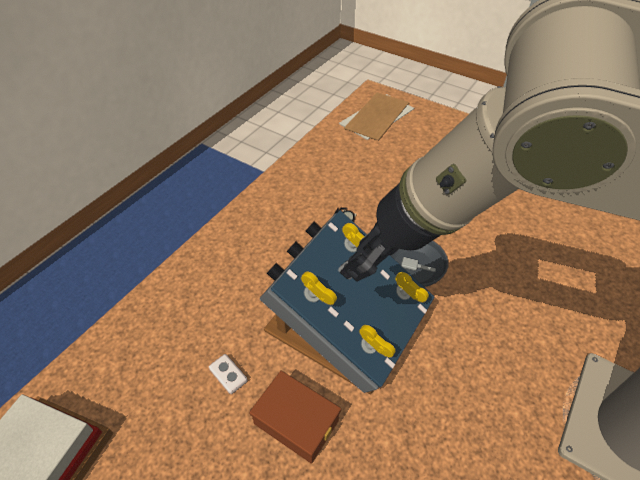

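All four wings line up with their marks: NL -0.1°, FL -0.2°, FR 0.5° in the wrist view, and NR 1.8° from the side. FR's -10° side reading is a partly hidden blob. The objects lie where they were and the tool is clear, so I'm handing in.

```bash
python3 -c "
from bench import r
print(r.hand_in())"
```

```text
the job is handed in; nothing more can be done
None
```

All four wing screws are tightened to their white marks in cross order: near-left, far-right, near-right, far-left. I gripped, turned and released each one. The job is handed in at about 24 s of the 64 s allowed, with the gripper open and about 110 mm clear of the screws.

**Last angle checks (0° = on the marks):**

| Screw | Final wrist view | Side view | At its own release |
|---|---|---|---|
| Near-left | -0.1° | 1.2° | 0.3° |
| Far-right | 0.5° | -10.4°, partly hidden by the arm, discounted | about 0° |
| Near-right | 79.5°, partly hidden by the gripper, discounted | 1.8° | 0.4° |
| Far-left | -0.2° | 0.3° | 0.3° (tool angle) |

- **Near-right reach:** with the tool square to the cover this screw was out of reach, because joints 2 and 3 ran to their limits on the first approach. I gripped it with the tool tilted 4° off the screw's axis instead.
- **Forces and objects:** the wrist force stayed at a few newtons whenever I read it. The dish, box, remote and glasses look unmoved in the last pictures, though I checked that by eye only.

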